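# Rock a seized plug gauge out of a forged sleeve

## Task

The plug gauge has seized in the bore of the aluminium sleeve in the checking nest. Grip its flat-sided knob firmly and rock it to and fro in small arcs, about 20 degrees either way and never past 35, while drawing it up with a light pull that you keep in check, until it breaks free; never pull so hard that the sleeve comes more than 2 mm up off its seat. Then stand the gauge upright and fully home in the empty end hole of the wooden gauge stand and let go, leaving the other gauges, sleeves and tools where they are.

Things in the scene. Friction and masses are not known exactly. Their poses are not given: they have to be found in the camera images.
- gauge_knob (a point): centre of the seized gauge's knob: dark steel, oblong from above, 44 mm long (its x), 22 mm thick (its y: two flat upright sides 22 mm long between round ends), 32 mm high; z up along the gauge. Grip it across the 22 mm, with 60 N or more. Below: neck 12 mm thick, 24 mm long, then a bright plug 16 mm in diameter, 40 mm long, tip bevelled 4 mm. Gauge 96 mm long, 0.19 to 0.26 kg
- gauge_tip (a point): centre of the plug's lower end, 80 mm below the knob centre; starts 31 to 34 mm deep in the bore and holds against a straight pull of 30 N. While it is being turned, either way, it also creeps up under a light pull (at 6 to 10 N about 0.5 to 1 mm per swing of 45 degrees) and keeps the gain. Turning takes 0.4 to 0.8 N m at first; it eases after 3 to 6 mm and is free after 9 to 14 mm
- casting_top (a point): centre of the top face of the sleeve in the nest, on the bore's axis, z up; the knob's x starts within 7 degrees of its x. Sleeve 56 mm in diameter, 50 mm high, on a 16 mm base plate; bore 18 mm wide, 34 mm deep. Two sprung fingers hold it down at its y sides; their posts, 50 mm off the axis, reach 16 mm above its top (the knob's underside starts 30 to 33 mm above it)
- casting (a joint): how far the sleeve has come up off its seat, in m; 0 is seated. It starts to lift at an upward pull of 2.5 N on the gauge and rises 1 mm for each further 5 N (2 mm at about 12 N); it springs back when the pull goes. It cannot turn
- stand_hole (a point): centre of the mouth of the empty hole in the wooden gauge stand, on its top face, 50 mm above the table. Hole 20 mm wide, 35 mm deep, 2 mm bevel, z up. It is the widest of three in a row, near the +y end of the stand (70 by 210 mm); the next gauge stands 85 mm away. With the gauge fully home its tip is 35 mm below this point
- gauge_m_knob (a point): knob centre of the middle gauge in the stand (round knob 28 mm, plug 13 mm); leave it alone
- gauge_s_knob (a point): knob centre of the smallest gauge in the stand (round knob 24 mm, plug 10 mm); leave it alone
- sleeve0_mid (a point): centre of a loose aluminium sleeve (56 mm by 50 mm high) standing on the bench beyond the nest; leave it alone
- sleeve1_mid (a point): centre of a loose sleeve standing beyond the stand; leave it alone
- sleeve2_mid (a point): centre of a loose sleeve standing on the robot's side of the bench; leave it alone
- oiler: small clear bottle with black cap, 36 mm by 100 mm, origin at its underside; leave it alone
- marker: marker pen, 130 mm, lying; origin at its underside; leave it alone
- calliper: calliper, 200 mm, lying; origin at its underside; leave it alone
Not all that is in view belongs to the job. Leave any green, pink or purple look-alike of the part that bears gauge_knob alone.

How it is judged:
By the outcome, as a careful person would: the job done as asked, in the order asked, and still so for the second after the job is handed in, with the robot touching nothing.
It also fails if it takes over 72 s, if anything falls off the work surface, if the arm or the gripper's body presses on something with over 40 N, if the wrist force passes 120 N, or if a joint passes its speed limit or range.

## Robot

A 7-joint arm with a two-finger parallel gripper is mounted at the origin on the work surface. World frame = base frame: x ahead of the robot, y to its left, z up, the work surface at z = 0. Lengths are in m, angles in rad, forces in N, time in s.
With the tool pointing down it reaches from about 0.35 to 0.9 m from the base axis. Payload 19.9 kg.
Tool frame: the origin (TCP) lies between the finger pads; the fingertips stand 8 mm ahead of it and the grasp point (between the pads) lies 11 mm behind it; z points along the fingers, y is the line along which they close (so a half turn about z gives the same grasp; the last joint's range is limited). The gripper opens to 85 mm and grips with 20 to 120 N. Pads are 22 mm wide; open, the fingers measure 114 mm over their backs; the gripper's body (76 mm by 85 mm) begins 54 mm behind the grasp point. The pads swing forward as they close: fully open they stand 13 mm farther back than shut.
Start: joints at [1.274, 0.417, -0.01, 1.614, 0.005, 1.111, -0.053], TCP at [0.158, -0.605, 0.239] pointing down, gripper open.
Joint ranges: [-2.81, 2.81], [-0.39, 2.02], [-1.27, 1.25], [0.06, 2.57], [-1.19, 4.33], [0.19, 2], [-2.82, 2.82]. Speed limits (rad/s): [1.89, 1.89, 2.39, 2.39, 3.01, 3.01, 3.01].

## Interface

Orientations are given as a unit quaternion [x, y, z, w].
In Python, from plant import arm gives the robot as it stands.
- The arm moves only by the tool step_arm, never from a script. Its argument "motion" is a list of rows, each an object of numbers: "tx", "ty", "tz": the shift along the world's x, y, z in cm; "roll": the turn about the world's z in degrees. In form: [{"tx": .., "ty": .., "tz": .., "roll": ..}, ...]. A call has exactly 5 rows; each row shifts and turns the commanded pose from where the row before left it; what a row does not reach is not made up. A row lasts 1/10 s, in which the tool goes at most 50 mm and 8.59 degrees, less where a joint would pass 70% of its speed; a pose out of reach is approached as far as the arm can. A call with a gripper value outside its range is refused whole. "gripper" is the finger opening in cm, from 0 to 8.54, set as the call begins (left out, the last holds). The fingers move at their own pace and stop on an object; "squeeze" is the grip in N (left out, the last holds). Time passes only in rows, so rows that do not move let the fingers close, or fill a call up. It gives the time, the measured TCP pose, the force, the opening and the grip force at its end, in the units of the state.
- arm.state(): the state, without advancing time (a new reading comes with each control period).
- arm.capture(name): name is "scene" or "top" or "wrist"; returns the picture (420x560x3 uint8, red, green, blue); there is no depth.
- arm.calibration(name): a dict with "camera_matrix" (3x3 intrinsics, pixels), "dist" ([k1, k2, p1, p2, k3] as OpenCV has them; the pictures are not rectified), "rvec" (rotation vector, rad) and "tvec" (3), from world to camera coordinates, as OpenCV has them; the wrist camera has in their place "mount" (4x4, takes a point from camera to tool coordinates, whose origin is the TCP and whose axes are the flange's). Camera axes: x right, y down, z forward; pixel columns grow to the right and rows downward; lengths in m; the calibration is good to about 2 mm. A picture is of the moment at which its call begins: read the wrist's pose just before it. calibration takes no time and is no camera call.
- arm.hand_in(): hands the job in; it is judged then, once.
The state is a dict: "time": time; "qpos": joint angles; "qvel": joint speeds; "tau": joint torques, N m; "tool_pos": TCP position; "eef_rot": TCP orientation; "force": force on the tool from outside, world axes, zero at the start; "ft_torque": the same for the moment, N m; "gripper_width": opening from 0.0 (shut) to 1.0 (fully open); "gripper_force": force on a finger pad.
Only numpy, scipy, OpenCV 4.12 (cv2) and the standard library are available. Lean on these libraries where they do the work, as an engineer would, in place of code of your own. Each camera call takes 0.05 s, during which the arm holds its last target. There are 200 camera calls.

## Working session

There is one attempt and no reset: what is moved stays moved. The work goes in short steps, Python scripts to look and compute and a tool call to move; the robot and the scene stay as the last step left them, time stands still between calls to the robot, and variables do not carry over. Pictures are saved under pics/ and viewed, at most 10 in all, crops included, and the job is handed in when it is done.

Besides the shell and the picture viewer there is one more tool, called as name(argument=value, ...), one argument or row to a line, values as JSON. step_arm: Moves the arm, as the interface text tells. Its arguments: {"type":"object","properties":{"motion":{"type":"array"},"gripper":{"type":"number"},"squeeze":{"type":"number"}},"required":["motion"]}

```bash
mkdir -p pics; ls; python3 - <<'E'
from plant import arm
import cv2
s=arm.state();print(s['tool_pos'],s['eef_rot'],s['force'],s['gripper_width'])
for n in("scene","top"):
    cv2.imwrite(f'pics/{n}0.png',arm.capture(n)[:,:,::-1])
    c=arm.calibration(n);print(n,c)
print(arm.calibration("wrist"))
E
```

```text
pics
[ 0.15745484 -0.60450129  0.23865032] [ 9.91894623e-01  1.27061724e-01 -1.15249753e-04 -6.01809870e-04] [ 0.3917943  -0.39843394  0.73250928] 1.0026563504801371
scene {'camera_matrix': array([[455.26100363,   0.        , 275.95337104],
       [  0.        , 455.26100363, 205.84331908],
       [  0.        ,   0.        ,   1.        ]]), 'dist': array([-0.14755333,  0.        ,  0.        ,  0.        ,  0.        ]), 'rvec': array([ 1.74491793,  1.39819242, -0.747045  ]), 'tvec': array([-0.15291268, -0.19862287,  1.61742048])}
top {'camera_matrix': array([[487.12999404,   0.        , 286.1543326 ],
       [  0.        , 487.12999404, 205.24777768],
       [  0.        ,   0.        ,   1.        ]]), 'dist': array([0.04049871, 0.        , 0.        , 0.        , 0.        ]), 'rvec': array([ 2.16958395, -2.14561851,  0.13458968]), 'tvec': array([0.02331541, 0.57243791, 1.25248519])}
{'camera_matrix': array([[361.06573417,   0.        , 282.01321964],
       [  0.        , 361.06573417, 212.19963517],
       [  0.        ,   0.        ,   1.        ]]), 'dist': array([0.01250101, 0.        , 0.        , 0.        , 0.        ]), 'mount': array([[-5.83368923e-04, -9.55192469e-01, -2.95984809e-01,
         7.63371069e-02],
       [ 9.99999750e-01, -6.75870826e-04,  2.10206553e-04,
        -3.30215987e-04],
       [-4.00835214e-04, -2.95984612e-01,  9.55192624e-01,
        -1.34867582e-01],
       [ 0.00000000e+00,  0.00000000e+00,  0.00000000e+00,
         1.00000000e+00]])}
```

View pics/scene0.png

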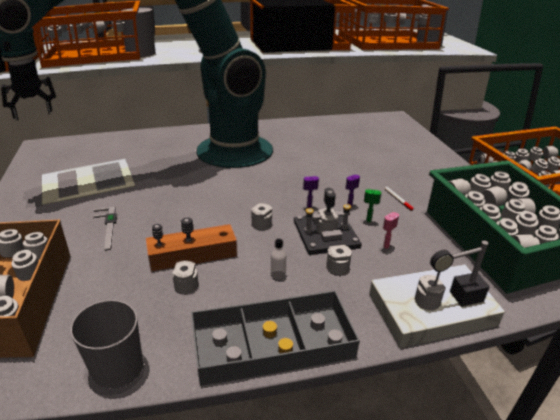

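View pics/top0.png

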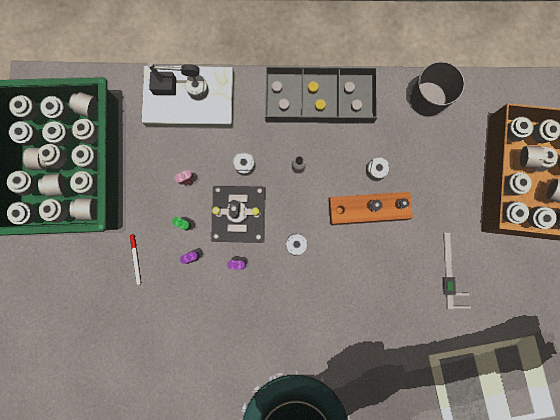

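The scene view shows the nest with the dark knob at about (330,200) and the stand's empty hole near (223,234). In the top view the knob is at about (236,210) and the hole at (340,210). Coloured look-alikes stand around the nest.

```bash
cat > h.py <<'E'
import numpy as np,cv2
from plant import arm
from scipy.spatial.transform import Rotation as R
def cam(n,s=None):
    c=arm.calibration(n)
    if n!='wrist':
        Rm=cv2.Rodrigues(c['rvec'])[0]; return c,Rm.T,-Rm.T@c['tvec']
    T=np.eye(4);T[:3,:3]=R.from_quat(s['eef_rot']).as_matrix();T[:3,3]=s['tool_pos'];T=T@c['mount']
    return c,T[:3,:3],T[:3,3]
def ray(C,p):
    c,Rm,o=C;u=cv2.undistortPoints(np.float64([[p]]),c['camera_matrix'],c['dist'])[0,0]
    d=Rm@np.r_[u,1];return o,d/np.linalg.norm(d)
def onz(C,p,z):
    o,d=ray(C,p);return o+d*(z-o[2])/d[2]
def tri(*cp):
    A=0;b=0
    for C,p in cp:
        o,d=ray(C,p);M=np.eye(3)-np.outer(d,d);A=A+M;b=b+M@o
    X=np.linalg.solve(A,b)
    return X,[float(np.linalg.norm((np.eye(3)-np.outer(d,d))@(X-o))) for o,d in[ray(*q) for q in cp]]
def proj(C,X):
    c,Rm,o=C;rv=cv2.Rodrigues(Rm.T)[0];return cv2.projectPoints(np.float64([X]),rv,-Rm.T@o,c['camera_matrix'],c['dist'])[0][0,0]
E
python3 - <<'E'
from h import *
T=cv2.imread('pics/top0.png');S=cv2.imread('pics/scene0.png')
a=cv2.resize(T[175:255,205:275],None,fx=5,fy=5,interpolation=2)
b=cv2.resize(S[170:250,290:360],None,fx=5,fy=5,interpolation=2)
cv2.imwrite('pics/c1.png',np.hstack([a,b]))
a=cv2.resize(T[185:230,325:415],None,fx=6,fy=6,interpolation=2)
b=cv2.resize(S[210:265,145:240],None,fx=5.684,fy=5.684,interpolation=2)[:,:540]
cv2.imwrite('pics/c2.png',np.vstack([a,b]))
E
```

```text
(no output)
```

View pics/c1.png

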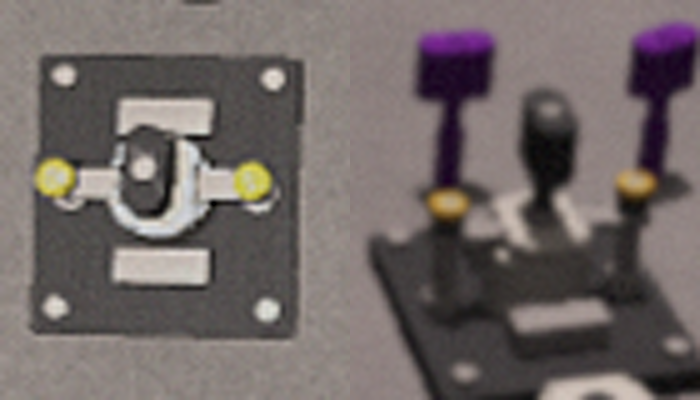

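View pics/c2.png

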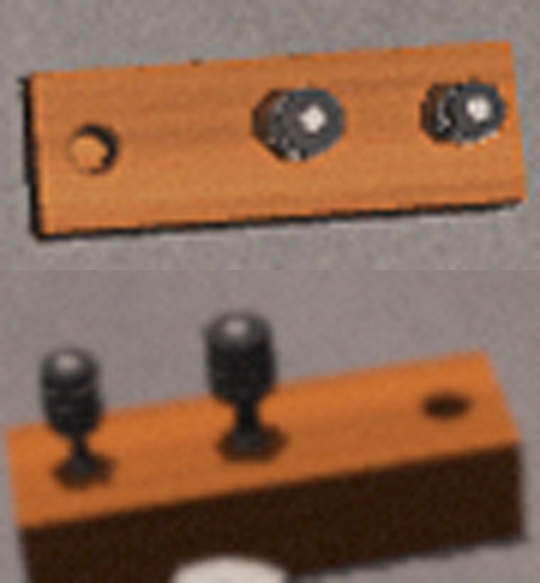

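The close crops show the post tops at top-view (216,210.6) and (255.4,211), and at scene-view (310,210.6) and (347,206.6). The knob top is at about (234.6,208.5) in the top view and (329.8,192) in the scene view. The hole is at (340.5,209.7) in the top view and (223.3,233.8) in the scene view.

```bash
python3 - <<'E'
from h import *
t,s=cam('top'),cam('scene')
for n,a,b in[('postL',(216,210.6),(310,210.6)),('postR',(255.4,211),(347,206.6)),('knobtop',(234.6,208.5),(329.8,192)),('hole',(340.5,209.7),(223.3,233.8))]:
    print(n,*tri((t,a),(s,b)))
print('postmid',onz(t,(235.7,210.8),.082),'hole z50',onz(t,(340.5,209.7),.05),onz(s,(223.3,233.8),.05),'knobtop',onz(t,(234.6,208.5),.129))
print(onz(t,(216,210.6),.082),onz(t,(255.4,211),.082),onz(s,(310,210.6),.082),onz(s,(347,206.6),.082))
st=arm.state();Rm=R.from_quat(st['eef_rot']).as_matrix();print(Rm)
E
```

```text
postL [0.5410115  0.16484911 0.0731346 ] [0.0449014369191026, 0.04490143691910263]
postR [0.56713671 0.15318763 0.09663887] [0.04953350853993113, 0.04953350853993101]
knobtop [0.55214607 0.15915531 0.12904873] [0.003566707034826217, 0.0035667070348261954]
hole [ 0.56092648 -0.10996434  0.04742007] [0.002649891866249021, 0.002649891866249047]
postmid [0.55068789 0.15780126 0.082     ] hole z50 [ 0.56021569 -0.11230416  0.05      ] [ 0.56524996 -0.10775469  0.05      ] knobtop [0.55105933 0.15573048 0.129     ]
[0.55064636 0.20782682 0.082     ] [0.55073151 0.10772507 0.082     ] [0.55496343 0.11350062 0.082     ] [0.55606642 0.21218675 0.082     ]
[[ 9.67711520e-01  2.52060121e-01 -3.31647755e-04]
 [ 2.52060327e-01 -9.67711043e-01  9.63467944e-04]
 [-7.80873489e-05 -1.01595427e-03 -9.99999481e-01]]
```

step_arm(
  motion=[
    {"tx":2.7,"ty":3.3,"tz":0.1,"roll":-1},
    {"tx":2.7,"ty":3.3,"tz":0.1,"roll":-1},
    {"tx":2.7,"ty":3.3,"tz":0.1,"roll":-1},
    {"tx":2.7,"ty":3.3,"tz":0.1,"roll":-1},
    {"tx":2.7,"ty":3.3,"tz":0.1,"roll":-1},
  ],
)

```text
time: 0.6
tool_pos: [0.2933, -0.4382, 0.2442]
eef_rot: [0.997, 0.083, -0.0, -0.0]
force: [1.5, 0.1, 0.4]
gripper_width: 1.003
gripper_force: 0.0
```

step_arm(
  motion=[
    {"tx":2.7,"ty":3.3,"tz":0,"roll":-1},
    {"tx":2.7,"ty":3.3,"tz":0,"roll":-1},
    {"tx":2.7,"ty":3.3,"tz":0,"roll":-1},
    {"tx":2.7,"ty":3.3,"tz":0,"roll":-1},
    {"tx":2.7,"ty":3.3,"tz":0,"roll":-1},
  ],
)

```text
time: 1.1
tool_pos: [0.4282, -0.2733, 0.2442]
eef_rot: [0.999, 0.04, -0.0, -0.0]
force: [0.1, -0.6, 0.9]
gripper_width: 0.997
gripper_force: 0.0
```

step_arm(
  motion=[
    {"tx":2.7,"ty":3.3,"tz":0,"roll":-1},
    {"tx":2.7,"ty":3.3,"tz":0,"roll":-1},
    {"tx":2.7,"ty":3.3,"tz":0,"roll":-1},
    {"tx":2.7,"ty":3.3,"tz":0,"roll":-1},
    {"tx":2.7,"ty":3.3,"tz":0,"roll":-1},
  ],
)

```text
time: 1.6
tool_pos: [0.5633, -0.1084, 0.2441]
eef_rot: [1.0, -0.004, -0.0, -0.0]
force: [0.9, -0.5, -0.1]
gripper_width: 1.003
gripper_force: 0.0
```

```bash
python3 - <<'E'
from h import *
import pickle
s=arm.state();im=arm.capture('wrist')[:,:,::-1];cv2.imwrite('pics/w1.png',im);pickle.dump(s,open('w1.pkl','wb'))
print(proj(cam('wrist',s),[.562,-.11,.05]),s['qpos'])
E
```

```text
[284.24185712 187.12927496] [ 0.39307934  0.33840747 -0.31934242  1.73090932  0.11770598  1.09143081
 -1.54252349]
```

step_arm(
  motion=[
    {"tx":0,"ty":4.5,"tz":0},
    {"tx":0,"ty":4.5,"tz":0},
    {"tx":0,"ty":4.5,"tz":0},
    {"tx":0,"ty":4.5,"tz":0},
    {"tx":-0.6,"ty":4.5,"tz":0},
  ],
)

```text
schema error: expected keys tx, ty, tz, roll
```

```bash
python3 - <<'E'
from h import *
import pickle
s=arm.state();im=arm.capture('wrist')[:,:,::-1];cv2.imwrite('pics/w2.png',im);pickle.dump(s,open('w2.pkl','wb'))
print(proj(cam('wrist',s),[.552,.157,.13]),proj(cam('wrist',s),[.562,-.11,.05]))
E
```

```text
[-72.72001641 231.18013951] [291.97251984 190.87921902]
```

step_arm(
  motion=[
    {"tx":-0.5,"ty":4.1,"tz":0},
    {"tx":0},
    {"tx":0},
    {"tx":0},
    {"tx":0},
  ],
)

```text
schema error: expected keys tx, ty, tz, roll
```

```bash
python3 - <<'E'
from h import *
import pickle
s=arm.state();im=arm.capture('wrist')[:,:,::-1];cv2.imwrite('pics/w3.png',im);pickle.dump(s,open('w3.pkl','wb'))
print(s['tool_pos'],proj(cam('wrist',s),[.552,.157,.13]))
a=[cv2.imread(f'pics/w{i}.png') for i in(1,2,3)]
cv2.imwrite('pics/m1.png',np.hstack([cv2.resize(a[i],(400,300)) for i in(0,1)]))
E
```

```text
[ 0.56488322 -0.10425268  0.24387273] [-77.8011093  228.49953963]
```

View pics/m1.png

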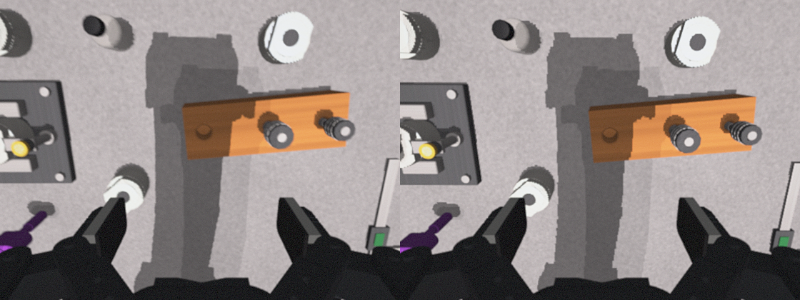

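View pics/w3.png

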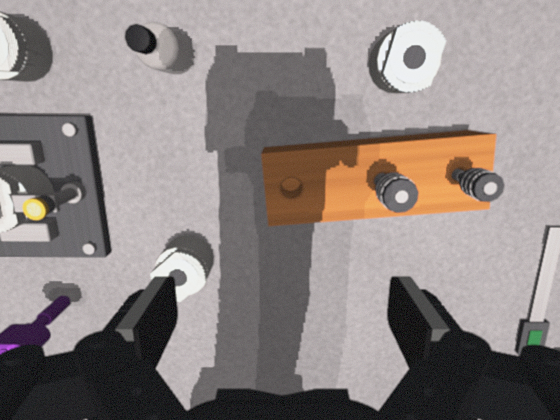

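The three wrist pictures all show the same place, because the two moves lacked "roll" and were refused. The empty hole is at (291,186), and the nest is at the left edge with its near yellow post top at (35,208).

step_arm(
  motion=[
    {"tx":-0.2,"ty":4.0,"tz":0,"roll":0},
    {"tx":-0.2,"ty":4.0,"tz":0,"roll":0},
    {"tx":-0.2,"ty":4.0,"tz":0,"roll":0},
    {"tx":-0.2,"ty":4.0,"tz":0,"roll":0},
    {"tx":-0.2,"ty":4.0,"tz":0,"roll":0},
  ],
)

```text
time: 2.25
tool_pos: [0.552, 0.0905, 0.2442]
eef_rot: [1.0, -0.004, -0.0, 0.0]
force: [-0.2, 0.4, -0.5]
gripper_width: 1.0
gripper_force: 0.0
```

```bash
python3 - <<'E'
from h import *
import pickle
s=arm.state();im=arm.capture('wrist')[:,:,::-1];cv2.imwrite('pics/w4.png',im);s=arm.state();im=arm.capture('wrist')[:,:,::-1];cv2.imwrite('pics/w4.png',im);pickle.dump(s,open('w4.pkl','wb'))
print(s['tool_pos'])
E
```

```text
[0.5510989  0.09779899 0.24446601]
```

step_arm(
  motion=[
    {"tx":-0.1,"ty":3.0,"tz":0.5,"roll":0},
    {"tx":-0.2,"ty":3.2,"tz":0,"roll":0},
    {"tx":0,"ty":0,"tz":0,"roll":0},
    {"tx":0,"ty":0,"tz":0,"roll":0},
    {"tx":0,"ty":0,"tz":0,"roll":0},
  ],
)

```text
time: 2.85
tool_pos: [0.5497, 0.1505, 0.2491]
eef_rot: [1.0, -0.004, -0.0, 0.0]
force: [-0.2, 0.4, -0.5]
gripper_width: 1.002
gripper_force: 0.0
```

```bash
python3 - <<'E'
from h import *
import pickle
s=arm.state();im=arm.capture('wrist')[:,:,::-1];cv2.imwrite('pics/w5.png',im);pickle.dump(s,open('w5.pkl','wb'))
print(s['tool_pos'],proj(cam('wrist',s),[.552,.157,.13]))
a=cv2.imread('pics/w4.png');
cv2.imwrite('pics/m2.png',np.vstack([cv2.resize(a,(400,300)),cv2.resize(im,(400,300))]))
p4=pickle.load(open('w4.pkl','rb'));C4=cam('wrist',p4);C5=cam('wrist',s)
print('pred knob in w4',proj(C4,[.552,.157,.13]),'hole in w4',proj(C4,[.562,-.11,.05]))
p3=pickle.load(open('w3.pkl','rb'));C3=cam('wrist',p3);print('hole w3',onz(C3,(291,186),.05))
x0,y0=[int(v) for v in proj(C5,[.552,.157,.1])]
x1,y1=[int(v) for v in proj(C4,[.552,.157,.1])]
print(x0,y0,x1,y1)
f=lambda im,x,y:cv2.resize(im[max(y-100,0):y+100,max(x-100,0):max(x-100,0)+200],(400,400),interpolation=2)
cv2.imwrite('pics/m2.png',np.hstack([f(a,x1,y1),f(im,x0,y0)]))
E
```

```text
[0.54970269 0.15049134 0.24905891] [273.63029369 206.06283748]
pred knob in w4 [200.95759509 209.7791629 ] hole in w4 [509.11974007 173.71774816]
hole w3 [ 0.56491182 -0.11173282  0.05      ]
274 195 209 198
```

View pics/m2.png

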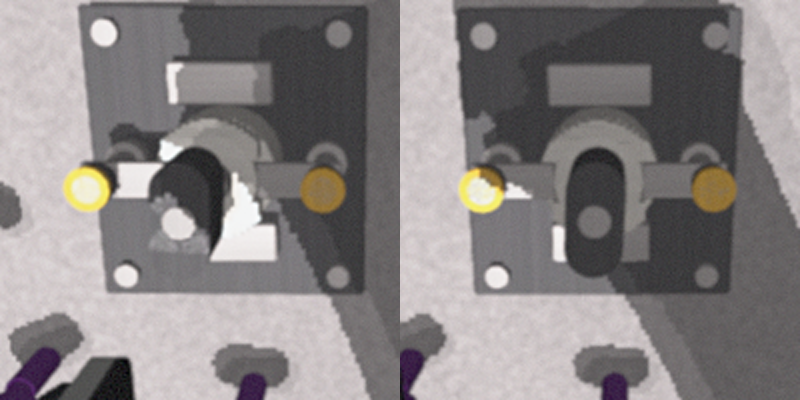

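The two wrist crops show the knob from above. The bright dot on its top face is at (198,209.5) in w4 and (271.5,206) in w5, and its long axis lies close to world x.

```bash
python3 - <<'E'
from h import *
import pickle
C3,C4,C5=[cam('wrist',pickle.load(open(f'w{i}.pkl','rb'))) for i in(3,4,5)]
t,s=cam('top'),cam('scene')
print(tri((C4,(198,209.5)),(C5,(271.5,206))),onz(C5,(271.5,206),.13))
print('posts',onz(C5,(174+41,95+95),.082),onz(C5,(174+157,95+95),.082))
g=cv2.cvtColor(cv2.imread('pics/w5.png'),6)[95:295,174:374]
m=(g<75).astype(np.uint8)[70:140,78:118]
for r in range(0,70,5):
    c=np.flatnonzero(m[r]);print(r+70+95,c.min()+78+174 if len(c) else 0,c.max()+78+174 if len(c) else 0,end='; ')
# hole: dark ellipse in orange, w3 and w4
for n,(x,y) in(('w3',(291,186)),('w4',(505,170))):
    im=cv2.imread(f'pics/{n}.png').astype(int);p=im[y-25:y+26,x-25:x+26]
    b=p[:,:,2];print(n);print(b[10:42:2,8:44:2])
E
```

```text
(array([0.55290944, 0.15847914, 0.13260431]), [8.49266682160131e-05, 8.492666821586332e-05]) [0.55206298 0.1585591  0.13      ]
posts [0.55285909 0.20832841 0.082     ] [0.55190585 0.10872818 0.082     ]
165 0 0; 170 267 278; 175 262 283; 180 260 285; 185 259 285; 190 257 285; 195 257 285; 200 257 285; 205 257 285; 210 257 285; 215 257 284; 220 257 284; 225 258 283; 230 262 291; w3
[[118 116 119 112 115 111 114 114 116 111 114 114 112 115 114 109 107 112]
 [113 113 114 116 114 109 110 113 111 114 112 112 110 115 111 113 115 114]
 [114 112 111 113 114 114 113 117 108 111 111 115 111 116 115 111 116 117]
 [119 115 116 115 118 116 109  98 103 103 100 105 113 118 117 118 114 114]
 [120 124 119 123 114 105 118 124 128 124 122 108  99 106 115 112 117 114]
 [117 122 115 111 100 116 123 121 121 121 119 122 109  95 112 109 111 113]
 [115 108 116 100 113 123 120 124 119 121 124 123 116  93  95 107 107 112]
 [110 114 106  91 106 121 116 120 119 116 117 117 110  73  91 110 111 111]
 [112 113 102  86  88 110 111 113 116 113 115 111  86  72  88 111 116 113]
 [113 118 113  91  79  87 104 118 117 11
[... 989 characters left out ...]
 79  68  75  65 137 177]
 [231 233 233 232 232 234 190  75  80  76  77  74  76  73  75  68  99 178]
 [232 232 233 232 233 228 124  73  81  78  84  74  76  75  76  67  98 192]
 [235 236 236 235 238 222  85  82  84  81  78  73  76  75  72  73 113 190]
 [237 238 238 237 239 216  91  82  87  82  82  74  82  83  78  73 153 196]
 [238 237 239 238 239 228 107  84  87  82  84  86  78  75  77  99 200 188]
 [239 240 241 240 242 236 159  89  89  85  89  87  81  79 101 182 204 234]
 [241 242 241 241 242 242 220 136  94  78  77  79  91 122 188 211 226 241]
 [242 242 241 242 242 242 241 226 190 152 149 165 183 208 217 240 243 242]
 [243 243 243 243 243 243 244 243 238 228 222 223 227 237 244 244 243 243]]
```

step_arm(
  motion=[
    {"tx":0.3,"ty":0.7,"tz":-2,"roll":0.4},
    {"tx":0,"ty":0,"tz":-3,"roll":0},
    {"tx":0,"ty":0,"tz":-3,"roll":0},
    {"tx":0,"ty":0,"tz":0,"roll":0},
    {"tx":0,"ty":0,"tz":0,"roll":0},
  ],
  gripper=5.5,
)

```text
time: 3.4
tool_pos: [0.5528, 0.1586, 0.1699]
eef_rot: [1.0, -0.0, -0.0, 0.0]
force: [0.1, 0.7, 1.0]
gripper_width: 0.646
gripper_force: 0.0
```

```bash
python3 - <<'E'
from h import *
import pickle
C3,C4=[cam('wrist',pickle.load(open(f'w{i}.pkl','rb'))) for i in(3,4)]
t,sc=cam('top'),cam('scene')
print('hole',tri((C3,(291.2,187)),(C4,(510.5,172))),onz(C3,(291.2,187),.05),onz(C4,(510.5,172),.05))
s=arm.state();im=arm.capture('wrist')[:,:,::-1];cv2.imwrite('pics/w6.png',im)
C=cam('wrist',s);print(s['tool_pos'],s['eef_rot'],s['qpos'][6],s['gripper_width'])
p=proj(C,[.553,.1585,.131]);print(p)
cv2.circle(im:=im.copy(),(int(p[0]),int(p[1])),3,(0,0,255),1)
q=proj(C,[s['tool_pos'][0],s['tool_pos'][1],.131]);cv2.circle(im,(int(q[0]),int(q[1])),3,(0,255,0),1)
cv2.imwrite('pics/w6v.png',im)
E
```

```text
hole (array([ 0.563424  , -0.11197959,  0.04834886]), [0.0001449924554636767, 0.00014499245546385558]) [ 0.56395981 -0.11193007  0.05      ] [ 0.56359631 -0.11096292  0.05      ]
[0.55278396 0.15856606 0.16988492] [ 9.99999867e-01 -4.75200925e-04 -1.99828273e-04  2.21417861e-05] -2.0823942917520153 0.6457402460433607
[283.094133   252.79004281]
```

View pics/w6v.png

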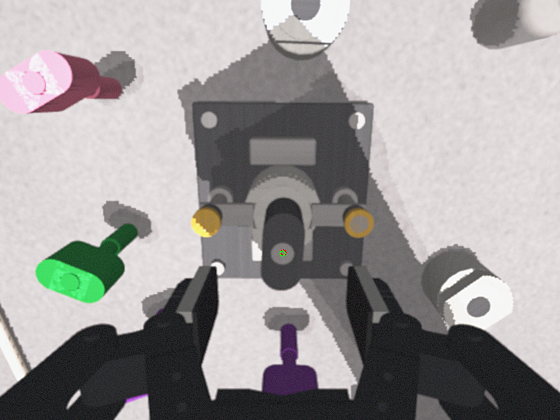

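The wrist view shows the knob dot at (283,253), exactly at the predicted spot and centred between the fingers. I'll descend and grip.

step_arm(
  motion=[
    {"tx":0,"ty":0,"tz":-2.5,"roll":0},
    {"tx":0,"ty":0,"tz":-2.5,"roll":0},
    {"tx":0,"ty":0,"tz":-1.4,"roll":0},
    {"tx":0,"ty":0,"tz":0,"roll":0},
    {"tx":0,"ty":0,"tz":0,"roll":0},
  ],
)

```text
time: 3.95
tool_pos: [0.5532, 0.1594, 0.1065]
eef_rot: [1.0, -0.0, 0.001, -0.0]
force: [0.3, -0.5, -0.1]
gripper_width: 0.643
gripper_force: 0.0
```

step_arm(
  motion=[
    {"tx":0,"ty":0,"tz":0,"roll":0},
    {"tx":0,"ty":0,"tz":0,"roll":0},
    {"tx":0,"ty":0,"tz":0,"roll":0},
    {"tx":0,"ty":0,"tz":0,"roll":0},
    {"tx":0,"ty":0,"tz":0,"roll":0},
  ],
  gripper=0,
  squeeze=100,
)

```text
time: 4.45
tool_pos: [0.553, 0.159, 0.1057]
eef_rot: [1.0, -0.0, 0.0, 0.0]
force: [0.9, -3.7, 5.4]
gripper_width: 0.242
gripper_force: 99.9
```

step_arm(
  motion=[
    {"tx":0,"ty":0,"tz":0,"roll":0},
    {"tx":0,"ty":0,"tz":0,"roll":0},
    {"tx":0,"ty":0,"tz":0,"roll":0},
    {"tx":0,"ty":0,"tz":0,"roll":0},
    {"tx":0,"ty":0,"tz":0,"roll":0},
  ],
)

```text
time: 4.95
tool_pos: [0.553, 0.159, 0.1057]
eef_rot: [1.0, -0.0, 0.0, 0.0]
force: [1.6, -3.3, 5.8]
gripper_width: 0.243
gripper_force: 99.9
```

step_arm(
  motion=[
    {"tx":0,"ty":0,"tz":0.03,"roll":4},
    {"tx":0,"ty":0,"tz":0.03,"roll":4},
    {"tx":0,"ty":0,"tz":0.03,"roll":4},
    {"tx":0,"ty":0,"tz":0.03,"roll":4},
    {"tx":0,"ty":0,"tz":0.0,"roll":4},
  ],
)

```text
time: 5.45
tool_pos: [0.5526, 0.1593, 0.1061]
eef_rot: [0.985, 0.175, 0.0, -0.0]
force: [2.8, 0.9, -7.3]
gripper_width: 0.239
gripper_force: 99.3
```

```bash
python3 - <<'E'
from h import *
s=arm.state();print(s['force'],s['ft_torque'],s['tool_pos'],s['qpos'][6],R.from_quat(s['eef_rot']).as_euler('ZYX',degrees=True))
E
```

```text
[ 2.79598225  0.87009968 -7.33542355] [ 0.41412982 -1.02561337 -0.27531189] [0.55262136 0.15925291 0.10612263] -1.8138981579047724 [ 2.01507566e+01 -1.02342335e-02 -1.79974390e+02]
```

step_arm(
  motion=[
    {"tx":0,"ty":0,"tz":0.01,"roll":-8},
    {"tx":0,"ty":0,"tz":0.01,"roll":-8},
    {"tx":0,"ty":0,"tz":0.01,"roll":-8},
    {"tx":0,"ty":0,"tz":0.01,"roll":-8},
    {"tx":0,"ty":0,"tz":0.01,"roll":-8},
  ],
)

```text
time: 5.95
tool_pos: [0.5526, 0.1587, 0.1066]
eef_rot: [0.984, -0.177, 0.0, 0.0]
force: [4.3, -2.5, -6.3]
gripper_width: 0.242
gripper_force: 98.1
```

step_arm(
  motion=[
    {"tx":0,"ty":0,"tz":0.01,"roll":8},
    {"tx":0,"ty":0,"tz":0.01,"roll":8},
    {"tx":0,"ty":0,"tz":0.01,"roll":8},
    {"tx":0,"ty":0,"tz":0.01,"roll":8},
    {"tx":0,"ty":0,"tz":0.01,"roll":8},
  ],
)

```text
time: 6.45
tool_pos: [0.5524, 0.1591, 0.1072]
eef_rot: [0.984, 0.176, -0.0, -0.0]
force: [1.9, -0.3, -6.1]
gripper_width: 0.247
gripper_force: 98.8
```

step_arm(
  motion=[
    {"tx":0,"ty":0,"tz":0.03,"roll":-8},
    {"tx":0,"ty":0,"tz":0.02,"roll":-8},
    {"tx":0,"ty":0,"tz":0.02,"roll":-8},
    {"tx":0,"ty":0,"tz":0.01,"roll":-8},
    {"tx":0,"ty":0,"tz":0.01,"roll":-8},
  ],
)

```text
time: 6.95
tool_pos: [0.5525, 0.1586, 0.1079]
eef_rot: [0.984, -0.177, -0.0, 0.0]
force: [3.3, -3.5, -6.7]
gripper_width: 0.244
gripper_force: 98.2
```

step_arm(
  motion=[
    {"tx":0,"ty":0,"tz":0.02,"roll":8},
    {"tx":0,"ty":0,"tz":0.01,"roll":8},
    {"tx":0,"ty":0,"tz":0.02,"roll":8},
    {"tx":0,"ty":0,"tz":0.01,"roll":8},
    {"tx":0,"ty":0,"tz":0.01,"roll":8},
  ],
)

```text
time: 7.45
tool_pos: [0.5525, 0.159, 0.1088]
eef_rot: [0.984, 0.176, -0.0, -0.0]
force: [2.6, -0.6, -6.6]
gripper_width: 0.238
gripper_force: 98.7
```

step_arm(
  motion=[
    {"tx":0,"ty":0,"tz":0.01,"roll":-8},
    {"tx":0,"ty":0,"tz":0.01,"roll":-8},
    {"tx":0,"ty":0,"tz":0.02,"roll":-8},
    {"tx":0,"ty":0,"tz":0.01,"roll":-8},
    {"tx":0,"ty":0,"tz":0.01,"roll":-8},
  ],
)

```text
time: 7.95
tool_pos: [0.5525, 0.1588, 0.1093]
eef_rot: [0.984, -0.176, -0.0, 0.0]
force: [3.1, -1.8, -6.0]
gripper_width: 0.243
gripper_force: 98.2
```

step_arm(
  motion=[
    {"tx":0,"ty":0,"tz":0.03,"roll":8},
    {"tx":0,"ty":0,"tz":0.02,"roll":8},
    {"tx":0,"ty":0,"tz":0.02,"roll":8},
    {"tx":0,"ty":0,"tz":0.01,"roll":8},
    {"tx":0,"ty":0,"tz":0.02,"roll":8},
  ],
)

```text
time: 8.45
tool_pos: [0.5525, 0.159, 0.1103]
eef_rot: [0.984, 0.176, -0.0, -0.0]
force: [3.4, -0.9, -7.2]
gripper_width: 0.241
gripper_force: 98.8
```

step_arm(
  motion=[
    {"tx":0,"ty":0,"tz":0.02,"roll":-8},
    {"tx":0,"ty":0,"tz":0.01,"roll":-8},
    {"tx":0,"ty":0,"tz":0.02,"roll":-8},
    {"tx":0,"ty":0,"tz":0.01,"roll":-8},
    {"tx":0,"ty":0,"tz":0.02,"roll":-8},
  ],
)

```text
time: 8.95
tool_pos: [0.5526, 0.1587, 0.1112]
eef_rot: [0.984, -0.177, -0.0, 0.0]
force: [3.2, -2.4, -6.3]
gripper_width: 0.244
gripper_force: 98.4
```

step_arm(
  motion=[
    {"tx":0,"ty":0,"tz":0.02,"roll":8},
    {"tx":0,"ty":0,"tz":0.01,"roll":8},
    {"tx":0,"ty":0,"tz":0.02,"roll":8},
    {"tx":0,"ty":0,"tz":0.01,"roll":8},
    {"tx":0,"ty":0,"tz":0.01,"roll":8},
  ],
)

```text
time: 9.45
tool_pos: [0.5527, 0.1591, 0.1122]
eef_rot: [0.984, 0.176, 0.0, -0.0]
force: [1.6, -1.3, -0.7]
gripper_width: 0.242
gripper_force: 99.6
```

step_arm(
  motion=[
    {"tx":0,"ty":0,"tz":0.03,"roll":-8},
    {"tx":0,"ty":0,"tz":0.03,"roll":-8},
    {"tx":0,"ty":0,"tz":0.03,"roll":-8},
    {"tx":0,"ty":0,"tz":0.02,"roll":-8},
    {"tx":0,"ty":0,"tz":0.02,"roll":-8},
  ],
)

```text
time: 9.95
tool_pos: [0.5527, 0.1587, 0.1133]
eef_rot: [0.984, -0.177, 0.0, 0.0]
force: [2.6, -4.4, -2.3]
gripper_width: 0.244
gripper_force: 98.8
```

```bash
python3 - <<'E'
from h import *
s=arm.state();print(s['force'],s['ft_torque'],s['tool_pos'])
E
```

```text
[ 2.577485   -4.36921675 -2.32695231] [-1.15172014 -0.60114657  0.23210757] [0.5526553  0.15867577 0.11330826]
```

step_arm(
  motion=[
    {"tx":0,"ty":0,"tz":0.04,"roll":8},
    {"tx":0,"ty":0,"tz":0.03,"roll":8},
    {"tx":0,"ty":0,"tz":0.03,"roll":8},
    {"tx":0,"ty":0,"tz":0.03,"roll":8},
    {"tx":0,"ty":0,"tz":0.02,"roll":8},
  ],
)

```text
time: 10.45
tool_pos: [0.5526, 0.1592, 0.1149]
eef_rot: [0.984, 0.176, 0.0, -0.0]
force: [2.3, 0.4, -1.9]
gripper_width: 0.241
gripper_force: 99.3
```

step_arm(
  motion=[
    {"tx":0,"ty":0,"tz":0.03,"roll":-8},
    {"tx":0,"ty":0,"tz":0.03,"roll":-8},
    {"tx":0,"ty":0,"tz":0.03,"roll":-8},
    {"tx":0,"ty":0,"tz":0.03,"roll":-8},
    {"tx":0,"ty":0,"tz":0.02,"roll":-8},
  ],
)

```text
time: 10.95
tool_pos: [0.5526, 0.1588, 0.1163]
eef_rot: [0.984, -0.177, 0.0, 0.0]
force: [0.6, -4.3, -0.6]
gripper_width: 0.24
gripper_force: 99.2
```

```bash
python3 - <<'E'
from h import *
s=arm.state();print(s['force'],s['ft_torque'],s['tool_pos'])
im=arm.capture('scene')[:,:,::-1];cv2.imwrite('pics/s1.png',im)
a=cv2.imread('pics/scene0.png');f=lambda i:cv2.resize(i[170:250,290:360],None,fx=5,fy=5,interpolation=2)
cv2.imwrite('pics/m3.png',np.hstack([f(a),f(im)]))
E
```

```text
[ 0.60934758 -4.33618674 -0.61223684] [-1.1053076  -0.43837061  0.08741193] [0.55261868 0.15875183 0.11629945]
```

View pics/m3.png

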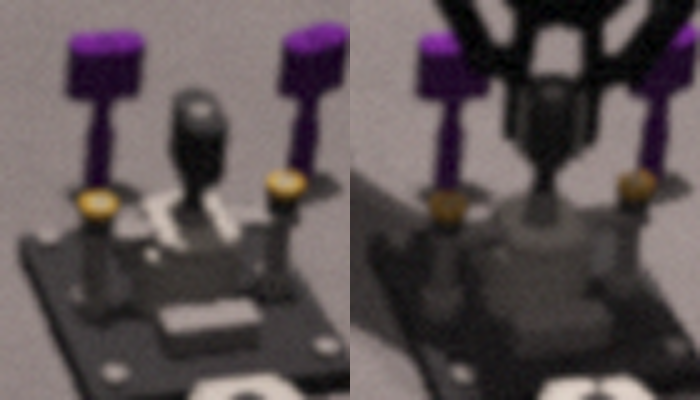

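The knob has risen with the gripper: its top went from y≈90 to y≈77 in the 5x crop. The twisting torque is easing too. I'll carry on rocking.

step_arm(
  motion=[
    {"tx":0,"ty":0,"tz":0.03,"roll":8},
    {"tx":0,"ty":0,"tz":0.03,"roll":8},
    {"tx":0,"ty":0,"tz":0.04,"roll":8},
    {"tx":0,"ty":0,"tz":0.04,"roll":8},
    {"tx":0,"ty":0,"tz":0.03,"roll":8},
  ],
)

```text
time: 11.5
tool_pos: [0.5527, 0.1592, 0.1182]
eef_rot: [0.984, 0.178, 0.0, -0.0]
force: [1.4, -1.5, 0.2]
gripper_width: 0.241
gripper_force: 99.6
```

step_arm(
  motion=[
    {"tx":0,"ty":0,"tz":0.03,"roll":-8},
    {"tx":0,"ty":0,"tz":0.03,"roll":-8},
    {"tx":0,"ty":0,"tz":0.04,"roll":-8},
    {"tx":0,"ty":0,"tz":0.04,"roll":-8},
    {"tx":0,"ty":0,"tz":0.03,"roll":-8},
  ],
)

```text
time: 12.0
tool_pos: [0.5525, 0.1589, 0.1196]
eef_rot: [0.985, -0.175, -0.0, 0.0]
force: [1.4, -3.0, -2.4]
gripper_width: 0.245
gripper_force: 99.2
```

step_arm(
  motion=[
    {"tx":0,"ty":0,"tz":0.03,"roll":8},
    {"tx":0,"ty":0,"tz":0.03,"roll":8},
    {"tx":0,"ty":0,"tz":0.04,"roll":8},
    {"tx":0,"ty":0,"tz":0.04,"roll":8},
    {"tx":0,"ty":0,"tz":0.03,"roll":8},
  ],
)

```text
time: 12.5
tool_pos: [0.5524, 0.1593, 0.1214]
eef_rot: [0.984, 0.178, -0.0, -0.0]
force: [0.3, -0.1, -2.6]
gripper_width: 0.242
gripper_force: 99.0
```

```bash
python3 - <<'E'
from h import *
s=arm.state();print(s['force'],s['ft_torque'],s['tool_pos'])
E
```

```text
[ 0.29252684 -0.11077908 -2.58392875] [-0.07332222 -0.32307953 -0.00823453] [0.55242441 0.15932067 0.12135578]
```

Torque is nil and the pull is just the gauge's weight, so it is free. I'll lift it out gently.

step_arm(
  motion=[
    {"tx":0,"ty":0,"tz":0.1,"roll":-4},
    {"tx":0,"ty":0,"tz":0.15,"roll":-4},
    {"tx":0,"ty":0,"tz":0.2,"roll":-4},
    {"tx":0,"ty":0,"tz":0.3,"roll":-4},
    {"tx":0,"ty":0,"tz":0.3,"roll":-4},
  ],
)

```text
time: 13.0
tool_pos: [0.5521, 0.1594, 0.1317]
eef_rot: [1.0, 0.0, -0.0, -0.0]
force: [0.5, -0.1, -2.5]
gripper_width: 0.244
gripper_force: 99.1
```

step_arm(
  motion=[
    {"tx":0,"ty":0,"tz":0.4,"roll":0},
    {"tx":0,"ty":0,"tz":0.5,"roll":0},
    {"tx":0,"ty":0,"tz":0.5,"roll":0},
    {"tx":0,"ty":0,"tz":0.8,"roll":0},
    {"tx":0,"ty":0,"tz":1.0,"roll":0},
  ],
)

```text
time: 13.5
tool_pos: [0.5524, 0.1592, 0.1645]
eef_rot: [1.0, 0.0, -0.0, -0.0]
force: [-0.1, -0.5, -1.4]
gripper_width: 0.243
gripper_force: 99.1
```

step_arm(
  motion=[
    {"tx":0,"ty":0,"tz":1.2,"roll":0},
    {"tx":0,"ty":0,"tz":1.2,"roll":0},
    {"tx":0,"ty":0,"tz":1.2,"roll":0},
    {"tx":0,"ty":0,"tz":0.6,"roll":0},
    {"tx":0,"ty":0,"tz":0,"roll":0},
  ],
)

```text
time: 14.0
tool_pos: [0.5529, 0.1593, 0.207]
eef_rot: [1.0, -0.0, 0.001, -0.0]
force: [-0.1, -0.2, -2.2]
gripper_width: 0.242
gripper_force: 99.2
```

step_arm(
  motion=[
    {"tx":0.2,"ty":-2.0,"tz":0,"roll":0},
    {"tx":0.2,"ty":-3.0,"tz":0,"roll":0},
    {"tx":0.2,"ty":-3.5,"tz":0,"roll":0},
    {"tx":0.1,"ty":-3.5,"tz":0,"roll":0},
    {"tx":0.1,"ty":-3.5,"tz":0,"roll":0},
  ],
)

```text
time: 14.5
tool_pos: [0.5602, 0.0028, 0.2055]
eef_rot: [1.0, 0.0, -0.0, -0.0]
force: [1.0, -0.0, -2.1]
gripper_width: 0.244
gripper_force: 99.1
```

step_arm(
  motion=[
    {"tx":0.1,"ty":-3.5,"tz":0,"roll":0},
    {"tx":0.1,"ty":-3.5,"tz":0,"roll":0},
    {"tx":0.1,"ty":-2.5,"tz":0,"roll":0},
    {"tx":0,"ty":-1.5,"tz":0,"roll":0},
    {"tx":0,"ty":-0.5,"tz":0,"roll":0},
  ],
)

```text
time: 15.0
tool_pos: [0.5633, -0.112, 0.2055]
eef_rot: [1.0, -0.001, -0.0, -0.0]
force: [0.1, 0.3, -2.1]
gripper_width: 0.241
gripper_force: 99.1
```

step_arm(
  motion=[
    {"tx":0,"ty":0,"tz":-2.0,"roll":0},
    {"tx":0,"ty":0,"tz":-2.0,"roll":0},
    {"tx":0,"ty":0,"tz":-1.5,"roll":0},
    {"tx":0,"ty":0,"tz":0,"roll":0},
    {"tx":0,"ty":0,"tz":0,"roll":0},
  ],
)

```text
time: 15.5
tool_pos: [0.5638, -0.1101, 0.1513]
eef_rot: [1.0, 0.0, -0.0, -0.0]
force: [0.5, 0.2, -1.5]
gripper_width: 0.245
gripper_force: 99.0
```

```bash
python3 - <<'E'
from h import *
s=arm.state();im=arm.capture('wrist')[:,:,::-1];cv2.imwrite('pics/w7.png',im);C=cam('wrist',s)
sc=arm.capture('scene')[:,:,::-1];cv2.imwrite('pics/s2.png',sc);tp=arm.capture('top')[:,:,::-1]
p=s['tool_pos'];print(p,s['eef_rot'],s['force'])
H=[.5637,-.1115,.05];tip=[p[0],p[1],p[2]-.071]
S=cam('scene');out=[]
for I,c,n,h in((im,C,'w',70),(sc,S,'s',40)):
    a,b=proj(c,tip),proj(c,H);print(n,'tip',a,'hole',b)
    J=I.copy();x,y=int((a[0]+b[0])/2),int((a[1]+b[1])/2)
    x0,y0=max(x-h,0),max(y-h,0);J=cv2.resize(J[y0:y0+2*h,x0:x0+2*h],(400,400),interpolation=cv2.INTER_CUBIC);k=400/(2*h)
    for q,col in((a,(0,255,0)),(b,(0,0,255))):cv2.circle(J,(int((q[0]-x0+.5)*k),int((q[1]-y0+.5)*k)),3,col,-1)
    print(x0,y0,k);out.append(J)
cv2.imwrite('pics/m4.png',np.hstack(out))
E
```

```text
[ 0.56376584 -0.11012464  0.15127066] [ 9.99999890e-01  4.26140951e-04 -3.33492462e-05 -1.93226444e-04] [ 0.48915158  0.22059799 -1.45263372]
w tip [282.85338865 231.79809759] hole [284.75144594 216.5688743 ]
213 154 2.857142857142857
s tip [221.66747079 223.34385569] hole [221.6891149  233.61392441]
181 188 5.0
```

View pics/m4.png

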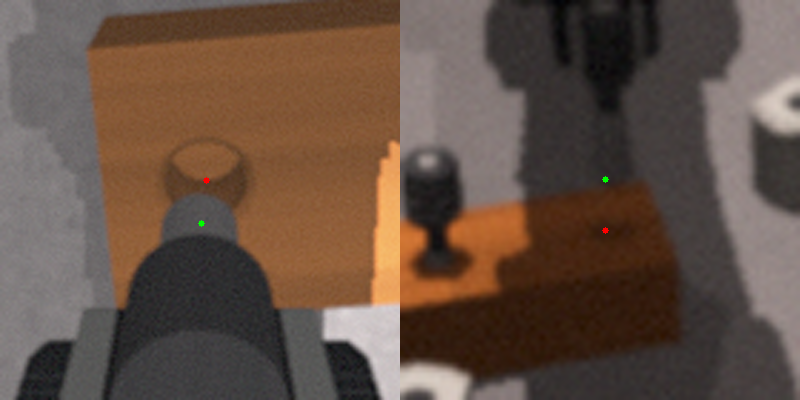

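The wrist crop shows the hole's centre at (206,179) on my prediction and the plug's centre at x≈200, about 1.3 mm too far to +y. I'll correct that and lower it gently.

step_arm(
  motion=[
    {"tx":0,"ty":-0.13,"tz":-0.8,"roll":0},
    {"tx":0,"ty":0,"tz":-0.8,"roll":0},
    {"tx":0,"ty":0,"tz":-0.5,"roll":0},
    {"tx":0,"ty":0,"tz":-0.4,"roll":0},
    {"tx":0,"ty":0,"tz":0,"roll":0},
  ],
)

```text
time: 16.15
tool_pos: [0.5632, -0.112, 0.1252]
eef_rot: [1.0, 0.0, -0.001, -0.0]
force: [-0.8, 0.5, -2.0]
gripper_width: 0.241
gripper_force: 99.1
```

step_arm(
  motion=[
    {"tx":0,"ty":0,"tz":-0.2,"roll":0},
    {"tx":0,"ty":0,"tz":-0.2,"roll":0},
    {"tx":0,"ty":0,"tz":-0.2,"roll":0},
    {"tx":0,"ty":0,"tz":-0.2,"roll":0},
    {"tx":0,"ty":0,"tz":-0.2,"roll":0},
  ],
)

```text
time: 16.65
tool_pos: [0.5635, -0.1121, 0.1158]
eef_rot: [1.0, 0.0, -0.0, -0.0]
force: [-0.6, -0.0, -1.9]
gripper_width: 0.241
gripper_force: 99.1
```

Entering without contact force, so I'll continue.

step_arm(
  motion=[
    {"tx":0,"ty":0,"tz":-0.25,"roll":0},
    {"tx":0,"ty":0,"tz":-0.25,"roll":0},
    {"tx":0,"ty":0,"tz":-0.25,"roll":0},
    {"tx":0,"ty":0,"tz":-0.25,"roll":0},
    {"tx":0,"ty":0,"tz":-0.2,"roll":0},
  ],
)

```text
time: 17.15
tool_pos: [0.5635, -0.1121, 0.1037]
eef_rot: [1.0, -0.0, -0.0, -0.0]
force: [0.3, -0.6, -1.7]
gripper_width: 0.242
gripper_force: 99.1
```

step_arm(
  motion=[
    {"tx":0,"ty":0,"tz":-0.2,"roll":0},
    {"tx":0,"ty":0,"tz":-0.2,"roll":0},
    {"tx":0,"ty":0,"tz":-0.2,"roll":0},
    {"tx":0,"ty":0,"tz":-0.2,"roll":0},
    {"tx":0,"ty":0,"tz":-0.2,"roll":0},
  ],
)

```text
time: 17.65
tool_pos: [0.5636, -0.1121, 0.0938]
eef_rot: [1.0, -0.0, 0.0, -0.0]
force: [-0.5, -0.6, -2.7]
gripper_width: 0.241
gripper_force: 99.1
```

step_arm(
  motion=[
    {"tx":0,"ty":0,"tz":-0.1,"roll":0},
    {"tx":0,"ty":0,"tz":-0.1,"roll":0},
    {"tx":0,"ty":0,"tz":-0.1,"roll":0},
    {"tx":0,"ty":0,"tz":-0.1,"roll":0},
    {"tx":0,"ty":0,"tz":-0.1,"roll":0},
  ],
)

```text
time: 18.15
tool_pos: [0.5635, -0.1121, 0.0889]
eef_rot: [1.0, -0.0, 0.0, -0.0]
force: [-1.0, 0.8, -2.9]
gripper_width: 0.242
gripper_force: 99.1
```

step_arm(
  motion=[
    {"tx":0,"ty":0,"tz":-0.08,"roll":0},
    {"tx":0,"ty":0,"tz":-0.08,"roll":0},
    {"tx":0,"ty":0,"tz":-0.08,"roll":0},
    {"tx":0,"ty":0,"tz":0,"roll":0},
    {"tx":0,"ty":0,"tz":0,"roll":0},
  ],
)

```text
time: 18.65
tool_pos: [0.5638, -0.1121, 0.0874]
eef_rot: [1.0, 0.0, 0.0, 0.0]
force: [-3.4, 0.4, 11.7]
gripper_width: 0.239
gripper_force: 101.6
```

Contact came at the height expected for fully home. I'll release.

step_arm(
  motion=[
    {"tx":0,"ty":0,"tz":0.06,"roll":0},
    {"tx":0,"ty":0,"tz":0,"roll":0},
    {"tx":0,"ty":0,"tz":0,"roll":0},
    {"tx":0,"ty":0,"tz":0,"roll":0},
    {"tx":0,"ty":0,"tz":0,"roll":0},
  ],
  squeeze=20,
)

```text
time: 19.15
tool_pos: [0.5638, -0.1121, 0.0874]
eef_rot: [1.0, 0.0, 0.0, 0.0]
force: [-1.7, -0.4, 5.3]
gripper_width: 0.239
gripper_force: 99.8
```

step_arm(
  motion=[
    {"tx":0,"ty":0,"tz":0,"roll":0},
    {"tx":0,"ty":0,"tz":0,"roll":0},
    {"tx":0,"ty":0,"tz":0,"roll":0},
    {"tx":0,"ty":0,"tz":0,"roll":0},
    {"tx":0,"ty":0,"tz":0,"roll":0},
  ],
  gripper=5.0,
)

```text
time: 19.65
tool_pos: [0.5635, -0.1121, 0.0871]
eef_rot: [1.0, -0.0, -0.0, -0.0]
force: [0.0, -0.4, 0.2]
gripper_width: 0.59
gripper_force: 0.0
```

step_arm(
  motion=[
    {"tx":0,"ty":0,"tz":0.5,"roll":0},
    {"tx":0,"ty":0,"tz":1,"roll":0},
    {"tx":0,"ty":0,"tz":2,"roll":0},
    {"tx":0,"ty":0,"tz":3,"roll":0},
    {"tx":0,"ty":0,"tz":3,"roll":0},
  ],
)

```text
time: 20.15
tool_pos: [0.5634, -0.112, 0.1839]
eef_rot: [1.0, 0.0, 0.0, -0.0]
force: [0.7, -1.0, 0.5]
gripper_width: 0.583
gripper_force: 0.0
```

step_arm(
  motion=[
    {"tx":0,"ty":0,"tz":3,"roll":0},
    {"tx":0,"ty":0,"tz":2,"roll":0},
    {"tx":0,"ty":0,"tz":0,"roll":0},
    {"tx":0,"ty":0,"tz":0,"roll":0},
    {"tx":0,"ty":0,"tz":0,"roll":0},
  ],
)

```text
time: 20.65
tool_pos: [0.5632, -0.1121, 0.2317]
eef_rot: [1.0, -0.0, -0.0, -0.0]
force: [0.8, 0.3, -0.5]
gripper_width: 0.585
gripper_force: 0.0
```

```bash
python3 - <<'E'
from h import *
s=arm.state();im=arm.capture('wrist')[:,:,::-1];cv2.imwrite('pics/w8.png',im);C=cam('wrist',s)
print(s['tool_pos'],s['force'],s['gripper_width'])
E=[.5638,-.112,.111];print('expected knob top',proj(C,E))
g=cv2.cvtColor(im,6);x,y=[int(round(v)) for v in proj(C,E)]
print(g[y-60:y+61:5,x-50:x+51:5])
T0=cv2.imread('pics/top0.png').astype(int);T1=arm.capture('top')[:,:,::-1].astype(int)
S1=arm.capture('scene')[:,:,::-1].copy();cv2.imwrite('pics/s3.png',S1);cv2.imwrite('pics/t3.png',T1)
for n,p in(('top',[.5638,-.112,.111]),):
    print('top pred',proj(cam('top'),p))
print('scene pred top/neck',proj(cam('scene'),E),proj(cam('scene'),[.5638,-.112,.05]))
x,y=[int(round(v)) for v in proj(cam('scene'),E)]
print(cv2.cvtColor(S1,6)[y-8:y+28:2,x-14:x+15])
E
```

```text
[ 0.56315507 -0.11205659  0.23172726] [ 0.8327495   0.28087001 -0.4953919 ] 0.5851051689760809
expected knob top [282.59788449 207.41756186]
[[114 111  94  96  88  66  61  63  59  61  63  57  55  58  64  62  64  70
   77  82  88]
 [ 98  98  96 101  68  77  82  91  91  94  90  93  91  88  89  87  85  84
   86  83  86]
 [ 99  93  94 100  87  90  87  87  90  88  88  90  93  89  88  86  90  86
   95  91  87]
 [102  96  98  93  88  95  91  86  83  92  85  87  88  88  88  83  85  85
   88  86  89]
 [ 92  94  92 100  89  87  86  91  89  89  83  88  86  86  87  86  86  85
   87  79  82]
 [ 99  96  99  94  88  94  91  91  82  44  36  61  85  84  87  86  89  87
   90  91 164]
 [118 112 115  99  90  84  86  83  39  43  41  37  57  87  92  90  91  89
   91 165 166]
 [110 114 117  94  94  87  87  71  64  62  54  57  39  83  83  83  85  84
   79 161 158]
 [110 112 111 113  95  87  86  57  65  64  56  61  60  89  82  85  89  88
   88 163 167]
 [113 111 110 115  97  89  88  52  53  61  60  58  58  94  89  91  86  93
   91 173 171]
 [110 112 112 113  97  94  96  57  58  60  56  57  59  92  95  90  95
[... 2976 characters left out ...]
51  52  51  47  45  51  49  48  45  41  27  14  15
   21  36  43  47  49  49  47  47  52  55  64]
 [101  65  45  48  48  50  47  46  49  46  46  47  44  43  43  39  37  31
   35  37  39  36  43  42  41  46  47  52  60]
 [ 95  69  46  45  45  42  46  44  41  46  44  40  44  42  36  42  44  45
   39  38  42  40  43  47  46  45  45  50  58]
 [ 99  85  56  48  42  44  42  43  41  42  44  42  43  47  40  42  43  45
   47  44  42  41  43  44  43  42  46  38  44]
 [ 89  68  50  43  43  46  42  45  45  37  46  41  44  47  46  46  45  45
   46  46  45  43  50  44  45  47  44  46  48]][ WARN:0@6.034] global loadsave.cpp:1063 imwrite_ Unsupported depth image for selected encoder is fallbacked to CV_8U.
```

The knob's dot sits at wrist pixel (282,207), exactly where it should be for an upright gauge fully home, and the scene view agrees in height. I'm handing in.

```bash
python3 -c "
from plant import arm
print(arm.hand_in())"
```

```text
the job is handed in; nothing more can be done
None
```

I rocked the gauge free in arcs of about 20° either way, with a measured pull of at most about 7 N, then stood it upright and fully home in the empty end hole, let go and handed the job in.

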